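# Load a heat sink into the thermal test jig

### The arm

A 6-joint arm with a two-finger parallel gripper is mounted at the origin on the work surface. World frame = base frame: x ahead of the robot, y to its left, z up, the work surface at z = 0. Lengths are in m, angles in rad, forces in N, time in s.
With the tool pointing down it reaches from about 0.35 to 0.875 m from the base axis. Payload 4.2 kg.
Tool frame: the origin (TCP) lies midway between the tips of the shut fingers; the grasp point (between the pads) lies 19 mm behind it; z points along the fingers, y is the direction in which the jaws open and shut (so a half turn about z gives the same grasp; the last joint's range is limited). The gripper opens to 85 mm and grips with 20 to 120 N. Pads are 22 mm wide; open, the fingers measure 114 mm over their backs; the gripper's body (76 mm by 85 mm) begins 54 mm behind the grasp point. The pads swing forward as they close: fully open they stand 13 mm farther back than shut.
Start: joints at [-0.894, 0.385, 0.008, 0, -1.194, -0.259], TCP at [0.254, -0.571, 0.231] pointing down, gripper open.
Joint ranges: [-3.14, 3.14], [-1.21, 2.06], [-1.07, 1.41], [-3.16, 2.05], [-2.99, -0.16], [-3.1, 3.1]. Speed limits (rad/s): [2.79, 2.79, 3.14, 3.14, 3.14, 3.14].

### API

Orientations are given as a unit quaternion [w, x, y, z].
In Python, from cell import r gives the robot as it stands.
- The arm moves only by the shell command python3 -m crank 'ROWS' [OPENING] [FORCE]. ROWS is JSON, a list of rows, each an object with "xyz": the shift along the tool's x, y, z in mm, a list of three; "spin": the turn about the tool's z in degrees. In form: [{"xyz": [x, y, z], "spin": spin}, ...]. A call has 1 to 5 rows; each row is the pose to reach, as a shift and turn from the pose commanded when the call began, along the tool's axes at that moment; what a row does not reach only later rows make up. A row lasts 1/10 s, in which the tool goes at most 50 mm and 8.59 degrees, less where a joint would pass 70% of its speed; a pose out of reach is approached as far as the arm can. A call with a gripper value outside its range is refused whole. OPENING is the finger opening in mm, from 0 to 85.4, set as the call begins (- or left out, the last holds). The fingers move at their own pace and stop on an object; FORCE is the grip in N (left out, the last holds). Time passes only in rows, so rows that repeat a pose let the fingers close. It gives the time, the measured TCP pose, the force and the opening at its end, in the units of the state.
- r.sense(): the state, without advancing time (a new reading comes with each control period).
- r.read_camera(name): name is "side" or "top"; returns a dict with "image" (384x512x3 uint8, red, green, blue), "vertical_fov" (degrees; the focal length in pixels is half the picture's height over the tangent of half this angle, whatever the lens; pixels are square), "cx", "cy" (the principal point, pixels), "k1" (the pictures are not rectified: a ray, as slopes to the right and down, at radius r is drawn at 1 + k1 r^2 times it, then the intrinsics apply), "origin" and "attitude" of the camera in the world. Camera axes: x right, y down, z forward; pixel columns grow to the right and rows downward; lengths in m; the calibration is good to about 2 mm. A picture is of the moment at which its call begins. There is no depth.
- r.sign_off(): hands the job in, once; it reports no verdict.
The state is a dict: "time_s": time; "joint_positions": joint angles; "qvel": joint speeds; "tau": joint torques, N m; "eef_pos": TCP position; "tcp_rot": TCP orientation; "ft_force": force on the tool from outside, world axes, zero at the start; "moment": the same for the moment, N m; "gripper_width": finger opening in m.
Only numpy, scipy, OpenCV 4.12 (cv2) and the standard library are available. Lean on these libraries where they do the work, as an engineer would, in place of code of your own. Each camera call takes 0.05 s, during which the arm holds its last target. There are 200 camera calls.

### The job

Take the flanged heat sink out of the sheet tray and load it in the test jig: tuck one end of its base plate under the fixed lip, then lower the other end all the way down behind the stop ridge, still guiding it with the gripper rather than letting it drop, so that it lies flat on the seat. Then swing the turn clamp round as far as it goes so that its tongue lies over the free end of the plate, and let go. Leave the other things on the bench where they are.

Things in the scene. Friction and masses are not known exactly. Their poses are not given: they have to be found in the camera images.
- heatsink_centre (a point): Centre of the loose aluminium flanged heat sink (0.2 kg), 22 mm above its underside. Base plate 90 (x) x 56 (y) x 6 mm; centred on it a finned block 54 (x) x 42 (y) x 38 mm tall: an 18 mm flange is bare at each x end, a 7 mm ledge at each side. Grasp the fins across y, fingertips above the plate. z up. The ends are alike: either may go under the lip. It starts flat in the tray.
- heatsink_end_a (a point): Middle of the lower edge of the heat sink's -x end: 45 mm from its centre along x, on the underside.
- heatsink_end_b (a point): Middle of the lower edge of the heat sink's +x end: 45 mm from its centre along x, on the underside.
- tray: Low fixed dark steel sheet tray, 180 x 170 mm, wall 8 mm high, floor 3 mm thick; origin at the centre of its underside on the bench.
- jig_seat (a point): Centre of the seat of the fixed test jig (dark steel bed, aluminium lip and guides, on a wooden board), on the seat surface, 30 mm above the bench; z up, x from the lip to the clamp. Side guides 5 mm high, inner faces at y = +-30.5 mm, x = -30 to +30 mm. Board: x -95 to +140, y +-80 mm, top 12 mm below the seat; a small terminal block, 32 mm tall, stands on it at x = -72, y = +66 mm.
- jig_lip (a point): Middle of the lower free edge of the retaining lip: x = -37 mm from the seat centre, 10 mm above the seat. The lip is 60 mm wide in y, 5 mm thick; behind it the slot ends at a wall at x = -47 mm. A plate tilted 10 to 20 degrees enters the slot; a level one is stopped by the ridge.
- jig_ridge (a point): Middle of the stop ridge's inner top edge: x = +47 mm from the seat centre, 5 mm above the seat. The plate's free end is lowered behind it, between lip wall and ridge (94 mm apart).
- clamp (a joint): Turn clamp: steel bar 14 mm wide, 5 mm thick; a 28 mm tongue on one side of its upright pivot, a knob on the other. 0 rad: bar across the jig, knob to the jig's +y: open. Grows clockwise from above to a stop at 1.57: knob to the jig's +x, tongue to -x over the plate: closed. Starts at -0.35 to 0.15, stays where left; about 1 N at the knob turns it.
- clamp_knob (a point): Middle of the clamp's upright black round knob, 14 mm diameter and 34 mm tall, rising from the bar's top (17 mm below this point) to 17 mm above this point; 47 mm from the pivot.
- clamp_pivot (a point): Point on the clamp's vertical pivot axis at the underside of the bar, 62 mm from the seat centre along the jig's x and 8 mm above the seat; a 9 mm radius cap stands 7 mm above it.
- pin_sink: Bystander: square pin-fin heat sink without flanges, 44 x 44 x 34 mm; origin at the centre of its underside.
- tape: Bystander: roll of tape lying flat, 76 mm across, 24 mm high; origin at the centre of its underside.
- meter: Bystander: black handheld thermometer, about 186 x 64 x 28 mm, lying along its x; origin on its underside.
- driver: Bystander: screwdriver lying along its x.
- cup: Bystander: white plastic cup, 72 mm across, 85 mm high; origin at the centre of its underside.
- fan: Bystander: black axial fan lying flat, 80 x 80 x 26 mm; origin at the centre of its underside.
There are look-alikes about, which are no part of the job. What is shaped like the part that bears heatsink_centre but black or pink is not meant.

How it is judged:
On the way, in this order (a step that is already met when the one before it is completed fails the run):
1. one end of the heat sink's plate is under the lip while the other end is still raised (((x of heatsink_end_a in the frame of jig_seat between -0.05 and -0.04 m and z of heatsink_end_a in the frame of jig_seat between -0.003 and 0.006 m and y of heatsink_end_a in the frame of jig_seat between -0.012 and 0.012 m) or (x of heatsink_end_b in the frame of jig_seat between -0.05 and -0.04 m and z of heatsink_end_b in the frame of jig_seat between -0.003 and 0.006 m and y of heatsink_end_b in the frame of jig_seat between -0.012 and 0.012 m)) and angle between the z axis of heatsink_centre and the z axis of jig_seat, either way round above 0.045 rad), for 0.1 s.
2. the other end is lowered on to the seat with the gripper still touching the heat sink (holding or pressing) and the clamp still open (((x of heatsink_end_a in the frame of jig_seat between -0.05 and -0.04 m and z of heatsink_end_a in the frame of jig_seat between -0.003 and 0.006 m and y of heatsink_end_a in the frame of jig_seat between -0.012 and 0.012 m) or (x of heatsink_end_b in the frame of jig_seat between -0.05 and -0.04 m and z of heatsink_end_b in the frame of jig_seat between -0.003 and 0.006 m and y of heatsink_end_b in the frame of jig_seat between -0.012 and 0.012 m)) and angle between the z axis of heatsink_centre and the z axis of jig_seat, either way round below 0.035 rad and z of heatsink_centre in the frame of jig_seat between 0.019 and 0.026 m and contact force between heatsink and the fingers above 0.3 N and value of joint clamp below 0.8 rad), for 0.1 s.
At the end, for the whole second after the job is handed in: The heat sink lies flat (0.03 rad) and still on the seat, one end 3 mm or more under the lip, centre within 5 mm of the seat centre in x and y and 19 to 24.5 mm above the seat, in line with the jig within 0.1 rad; the clamp is at 1.42 rad or more (((x of heatsink_end_a in the frame of jig_seat between -0.05 and -0.04 m and z of heatsink_end_a in the frame of jig_seat between -0.003 and 0.006 m and y of heatsink_end_a in the frame of jig_seat between -0.012 and 0.012 m) or (x of heatsink_end_b in the frame of jig_seat between -0.05 and -0.04 m and z of heatsink_end_b in the frame of jig_seat between -0.003 and 0.006 m and y of heatsink_end_b in the frame of jig_seat between -0.012 and 0.012 m)) and angle between the z axis of heatsink_centre and the z axis of jig_seat, either way round below 0.03 rad and x of heatsink_centre in the frame of jig_seat between -0.005 and 0.005 m and y of heatsink_centre in the frame of jig_seat between -0.005 and 0.005 m and z of heatsink_centre in the frame of jig_seat between 0.019 and 0.0245 m and angle between the x axis of heatsink_centre and the x axis of jig_seat, either way round below 0.1 rad and value of joint clamp above 1.42 rad and linear speed of heatsink below 0.02 m/s); the robot touches nothing.
It fails at once if a bystander is moved by more than 30 mm (distance of any of pin_sink, tape, meter, driver, cup, fan from where it was at the start of the episode above 0.03 m).
It also fails if it takes over 53 s, if anything falls off the work surface, if the arm or the gripper's body presses on something with over 40 N, if the wrist force passes 120 N, or if a joint passes its speed limit or range.

## Working session

There is one attempt and no reset: what is moved stays moved. The work goes in short steps, Python scripts to look and compute and a shell command to move; the robot and the scene stay as the last step left them, time stands still between calls to the robot, and variables do not carry over. Pictures are saved under pics/ and viewed, about 8 in all and at most 12, crops included, and the job is handed in when it is done.

```bash
ls; mkdir -p pics; cat > h.py <<'E'
import numpy as np,cv2,json
from scipy.spatial.transform import Rotation as R
from cell import r
def snap(n,f):
    c=r.read_camera(n); cv2.imwrite(f'pics/{f}.png',cv2.cvtColor(c['image'],cv2.COLOR_RGB2BGR))
    json.dump({k:(np.asarray(v).tolist()) for k,v in c.items() if k!='image'},open(f'pics/{f}.json','w')); return c
def load(f): return json.load(open(f'pics/{f}.json'))
def att(c):
    a=np.array(c['attitude'],float)
    return a if a.shape==(3,3) else R.from_quat(a[[1,2,3,0]]).as_matrix()
def foc(c): return 192/np.tan(np.radians(c['vertical_fov'])/2)
def ray(c,u,v):
    d=np.array([(u-c['cx'])/foc(c),(v-c['cy'])/foc(c)]); s=d.copy()
    for _ in range(20): s=d/(1+c['k1']*(s@s))
    w=att(c)@np.array([s[0],s[1],1]); return np.array(c['origin']),w
def at(c,u,v,z):
    o,w=ray(c,u,v); return o+w*(z-o[2])/w[2]
def proj(c,p):
    q=att(c).T@(np.array(p)-np.array(c['origin'])); s=q[:2]/q[2]; s=s*(1+c['k1']*(s@s))
    return s*foc(c)+[c['cx'],c['cy']]
E
python3 - <<'E'
from h import *
for n in('top','side'):
    c=snap(n,n+'0'); print(load(n+'0'))
    cv2.imwrite(f'pics/{n}0b.png',cv2.resize(cv2.imread(f'pics/{n}0.png'),(800,600),interpolation=cv2.INTER_CUBIC))
print(r.sense())
E
```

```text
pics
{'vertical_fov': 47.580811775309336, 'cx': 253.38646624835354, 'cy': 195.26034248428587, 'k1': 0.04981714722908468, 'origin': [0.3497104836756354, -0.019494103996549376, 1.4683048816662854], 'attitude': [-0.06229657572811781, 0.7089131391647011, -0.7002655349745426, 0.05647546634617407]}
{'vertical_fov': 54.79282599218475, 'cx': 257.49204503586793, 'cy': 193.17295285638227, 'k1': -0.10844767082036061, 'origin': [-0.03669574435886329, 0.6582677898865325, 0.60461557383744], 'attitude': [0.18112120774127496, -0.31514672589802645, 0.8130929325124018, -0.45470598452239314]}
{'time_s': 0.1, 'joint_positions': array([-8.94461522e-01,  3.85449698e-01,  6.78351903e-03, -4.23928494e-04,
       -1.19398481e+00, -2.58581747e-01]), 'qvel': array([ 0.0004821 , -0.00305693,  0.00424563,  0.00067724,  0.00098908,
        0.00140652]), 'tau': array([ 5.44161612e-04, -3.93320525e+01,  1.88929385e+01,  4.19784039e+00,
       -2.55464409e-03,  5.67555730e-06]), 'eef_pos': array([ 0.25336645, -0.57078431,  0.23035892]), 'tcp_rot': array([-2.41988112e-04, -2.07284408e-01,  9.78280264e-01,  9.16623637e-04]), 'ft_force': array([-0.41187244,  0.37882198,  0.10396855]), 'moment': array([-0.03974254, -0.04058333,  0.00184274]), 'gripper_width': 0.085216933016514}
```

View pics/top0b.png

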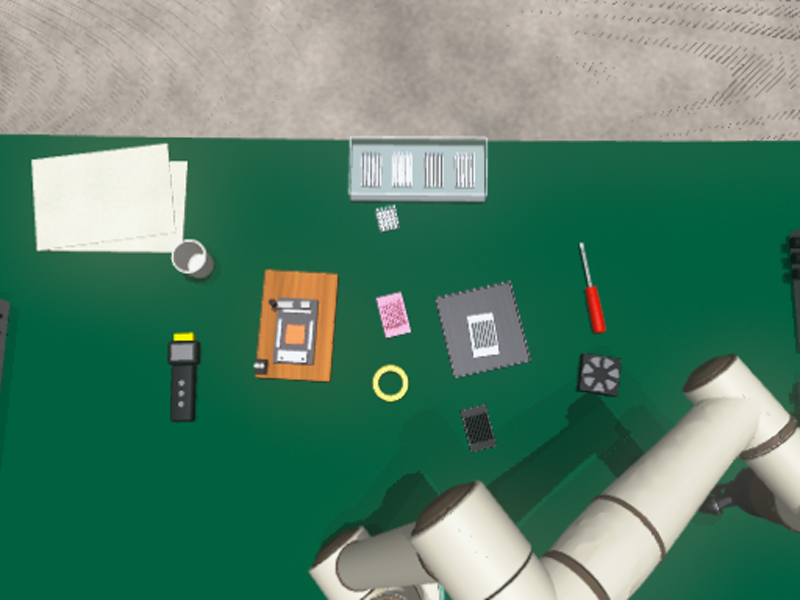

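View pics/side0b.png

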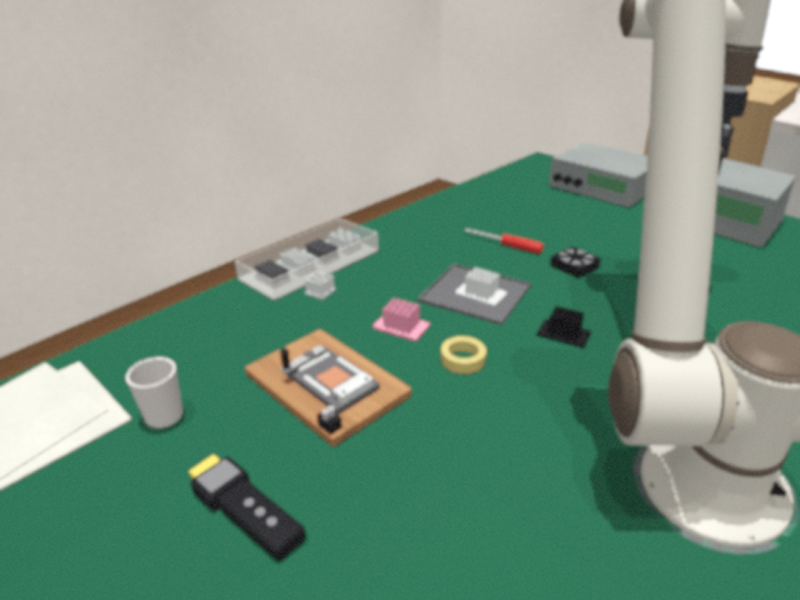

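Top view (800x600): the bare heat sink sits in the tray at about (483,335). The jig is at (296,333) with the lip below, the clamp above and the knob at (273,303). Next I'll look at an enlarged crop of both.

```bash
python3 - <<'E'
from h import *
im=cv2.imread('pics/top0.png')
a=im[165:250,158:222]; b=im[172:245,275:343]
a=cv2.resize(a,None,fx=6,fy=6,interpolation=cv2.INTER_CUBIC); b=cv2.resize(b,None,fx=6,fy=6,interpolation=cv2.INTER_CUBIC)
o=np.zeros((510,800,3),np.uint8); o[:,:384]=a; o[:438,390:390+408]=b
cv2.imwrite('pics/crop1.png',o)
E
```

```text
(no output)
```

View pics/crop1.png

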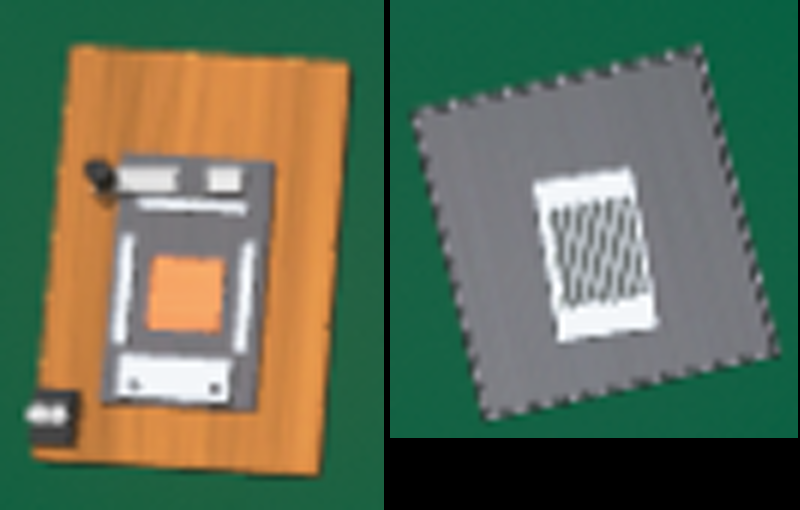

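```bash
cat >> h.py <<'E'
def fit2(model,w):
    m=np.array(model,float);w=np.array(w)[:,:2];mc=m.mean(0);wc=w.mean(0)
    a=m-mc;b=w-wc; th=np.arctan2((a[:,0]*b[:,1]-a[:,1]*b[:,0]).sum(),(a*b).sum())
    c,s=np.cos(th),np.sin(th);Rm=np.array([[c,-s],[s,c]]);t=wc-Rm@mc
    return t,th,np.linalg.norm((m@Rm.T+t)-w,axis=1)
def go(p,yaw):
    """shift/spin (tool axes) to get TCP to p with the jaw axis (tool y) along world heading yaw (mod 180)"""
    s=r.sense();q=s['tcp_rot'];M=R.from_quat(q[[1,2,3,0]]).as_matrix()
    d=M.T@(np.array(p)-s['eef_pos'])*1e3
    cur=np.arctan2(M[1,1],M[0,1]); dy=(yaw-cur+np.pi/2)%np.pi-np.pi/2
    print('shift',d.round(1),'spin',round(-np.degrees(dy),2),'j6',s['joint_positions'][5].round(2),'tcp',s['eef_pos'].round(4),'yaw',round(np.degrees(cur),1))
E
python3 - <<'E'
from h import *
c=load('top0')
J=[((u+.5)/6-.5+158,(v+.5)/6-.5+165) for u,v in[(71,46),(350,62),(319,476),(33,459)]]
H=[((u-390+.5)/6-.5+275,(v+.5)/6-.5+172) for u,v in[(533,182),(632,168),(658,327),(558,342)]]
t,th,e=fit2([(140,80),(140,-80),(-95,-80),(-95,80)]*np.array([.001]),[at(c,u,v,.018) for u,v in J]);print('jig',t,th,e)
t2,th2,e2=fit2([(45,28),(45,-28),(-45,-28),(-45,28)]*np.array([.001]),[at(c,u,v,.009) for u,v in H]);print('hs',t2,th2,e2)
# overlay on side
s=load('side0');im=cv2.imread('pics/side0.png')
def W(t,th,p): x,y,z=p; return [t[0]+np.cos(th)*x-np.sin(th)*y,t[1]+np.sin(th)*x+np.cos(th)*y,z]
im=cv2.resize(im[150:300,140:350],None,fx=3.8,fy=3.8,interpolation=cv2.INTER_CUBIC)
for tt,a,z,pts in((t,th,.018,[(.14,.08),(.14,-.08),(-.095,-.08),(-.095,.08)]),(t,th,.040,[(-.037,.03),(-.037,-.03)]),(t,th,.035,[(.047,.03),(.047,-.03)]),(t2,th2,.009,[(.045,.028),(.045,-.028),(-.045,-.028),(-.045,.028)]),(t2,th2,.047,[(.027,.021),(.027,-.021),(-.027,-.021),(-.027,.021)])):
    for p in pts:
        q=proj(s,W(tt,a,(*p,z))); q=((q-[140,150]+.5)*3.8-.5).round().astype(int); cv2.drawMarker(im,tuple(map(int,q)),(0,0,255),cv2.MARKER_CROSS,9,1)
cv2.imwrite('pics/side_ov.png',im)
gp=W(t2,th2,(.008,0,.013)); print(gp); go([gp[0],gp[1],.15],th2+np.pi/2)
print(W(t,th,(0.008,0,.15)))
E
```

```text
jig [0.52893635 0.20812242] -0.04560900316972859 [0.00067047 0.00091465 0.00077752 0.00114412]
hs [ 0.53565068 -0.19320785] 0.15126948502851512 [0.00042494 0.00066445 0.00022356 0.00087534]
[np.float64(0.5435593244823758), np.float64(-0.1920023014480325), 0.013]
shift [-418.9  228.4   80.8] spin 15.26 j6 -0.26 tcp [ 0.2534 -0.5708  0.2304] yaw 113.9
[np.float64(0.5369280288229421), np.float64(0.20775767752099283), 0.15]
```

View pics/side_ov.png

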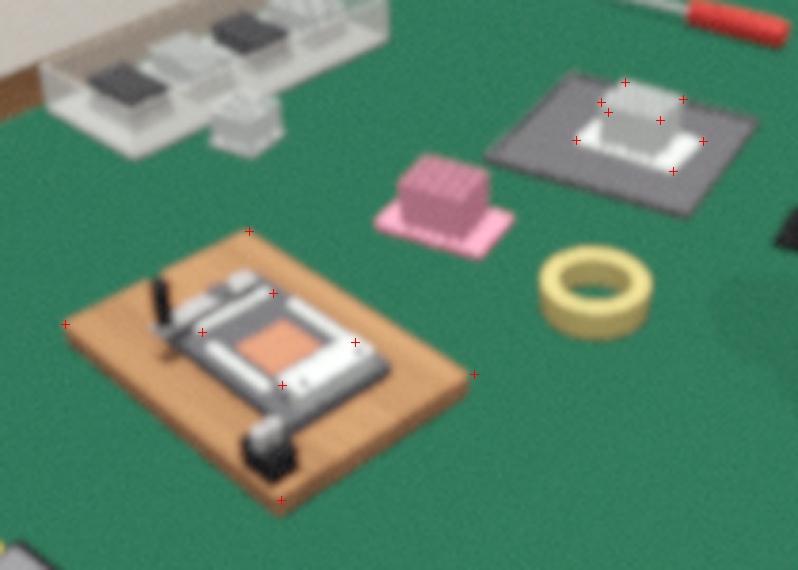

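The projected jig and heat-sink points match the side view to 1–2 px, so I'm moving in above the heat sink.

```bash
python3 -m crank '[{"xyz":[-210,115,40],"spin":8},{"xyz":[-210,115,40],"spin":8},{"xyz":[-210,115,40],"spin":8},{"xyz":[-210,115,40],"spin":8},{"xyz":[-210,115,40],"spin":8}]' 65 25
python3 -m crank '[{"xyz":[-203,142,40],"spin":7.3},{"xyz":[-203,142,40],"spin":7.3},{"xyz":[-203,142,40],"spin":7.3},{"xyz":[-203,142,40],"spin":7.3},{"xyz":[-203,142,40],"spin":7.3}]'
python3 -c "
from h import *
go([.5436,-.1920,.15],.1513+np.pi/2)"
```

```text
time_s: 0.6
eef_pos: [0.3996, -0.3787, 0.1906]
tcp_rot: [-0.0, -0.139, 0.99, 0.0]
ft_force: [0.8, -1.0, -0.1]
gripper_width: 0.0648
time_s: 1.1
eef_pos: [0.5552, -0.1875, 0.1509]
tcp_rot: [-0.0, -0.075, 0.997, 0.0]
ft_force: [0.5, -0.4, 0.7]
gripper_width: 0.0652
shift [12.2 -2.7  0.9] spin -0.02 j6 -1.37 tcp [ 0.5552 -0.1875  0.1509] yaw 98.6
```

```bash
python3 -m crank '[{"xyz":[12,-3,40],"spin":0},{"xyz":[12,-3,80],"spin":0},{"xyz":[12,-3,110],"spin":0},{"xyz":[12,-3,110],"spin":0},{"xyz":[12,-3,110],"spin":0}]'
python3 - <<'E'
from h import *
go([.5436,-.1920,.011],.1513+np.pi/2)
c=snap('side','s1');cv2.imwrite('pics/s1b.png',cv2.resize(cv2.imread('pics/s1.png')[130:230,240:370],None,fx=5,fy=5,interpolation=cv2.INTER_CUBIC))
E
```

```text
time_s: 1.6
eef_pos: [0.5433, -0.1943, 0.0416]
tcp_rot: [-0.0, -0.076, 0.997, -0.0]
ft_force: [0.4, 0.1, 0.8]
gripper_width: 0.065
shift [-0.7  2.2 30.6] spin -0.0 j6 -1.36 tcp [ 0.5433 -0.1943  0.0416] yaw 98.7
```

View pics/s1b.png

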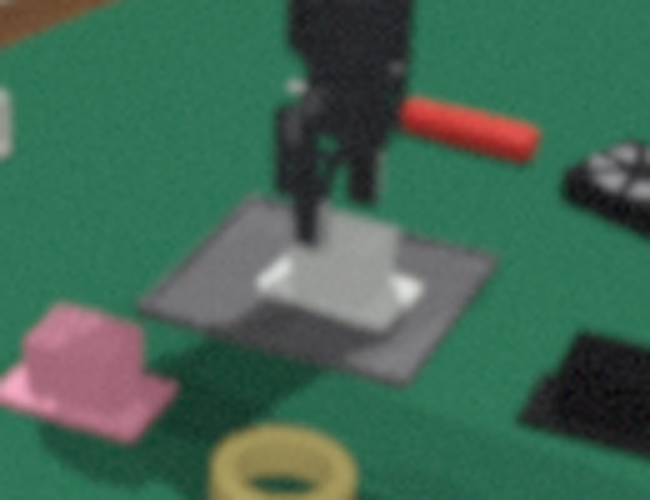

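The finger is on the camera side of the fins, slightly towards +x as planned. Next I'll lower and grip.

```bash
python3 -m crank '[{"xyz":[-1,2,12],"spin":0},{"xyz":[-1,2,22],"spin":0},{"xyz":[-1,2,30],"spin":0},{"xyz":[-1,2,30],"spin":0},{"xyz":[-1,2,30],"spin":0}]'
python3 -m crank '[{"xyz":[0,0,0],"spin":0},{"xyz":[0,0,0],"spin":0},{"xyz":[0,0,0],"spin":0},{"xyz":[0,0,0],"spin":0},{"xyz":[0,0,0],"spin":0}]' 30 30
python3 -m crank '[{"xyz":[0,0,-20],"spin":0},{"xyz":[0,0,-60],"spin":0},{"xyz":[0,0,-90],"spin":0},{"xyz":[0,0,-90],"spin":0},{"xyz":[0,0,-90],"spin":0}]'
python3 - <<'E'
from h import *
t=np.array([.52894,.20812]);th=-.0456
p=lambda x,y,z:[t[0]+np.cos(th)*x-np.sin(th)*y,t[1]+np.sin(th)*x+np.cos(th)*y,z]
go(p(-.080,0,.12),th+np.pi/2)
c=snap('side','s2');cv2.imwrite('pics/s2b.png',cv2.resize(cv2.imread('pics/s2.png')[110:210,240:370],None,fx=5,fy=5,interpolation=cv2.INTER_CUBIC))
E
```

```text
time_s: 2.15
eef_pos: [0.5437, -0.192, 0.0113]
tcp_rot: [-0.0, -0.075, 0.997, -0.0]
ft_force: [-0.2, -0.4, 0.1]
gripper_width: 0.065
time_s: 2.65
eef_pos: [0.5442, -0.192, 0.0119]
tcp_rot: [0.001, -0.075, 0.997, -0.0]
ft_force: [0.4, 0.1, 3.1]
gripper_width: 0.0416
time_s: 3.15
eef_pos: [0.5432, -0.1917, 0.1013]
tcp_rot: [-0.0, -0.075, 0.997, 0.0]
ft_force: [0.1, 0.8, -4.0]
gripper_width: 0.0418
shift [ 32.8 413.  -18.3] spin 11.21 j6 -1.36 tcp [ 0.5432 -0.1917  0.1013] yaw 98.6
```

View pics/s2b.png

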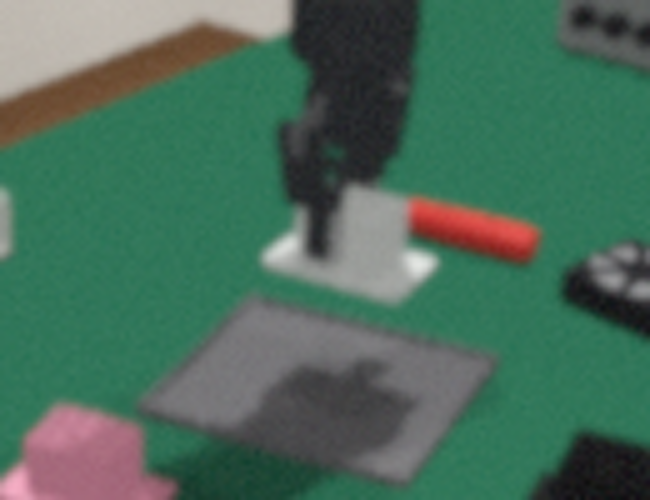

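Holding at 41.8 mm. The tool can't tilt, so I'll carry the part to behind the lip. There I'll press its clamp-side end on the lip's top so that it pivots in the grip.

```bash
python3 -m crank '[{"xyz":[5,35,-18],"spin":1},{"xyz":[10,75,-18],"spin":3},{"xyz":[15,120,-18],"spin":5},{"xyz":[20,165,-18],"spin":7},{"xyz":[25,205,-18],"spin":9}]' 
python3 -m crank '[{"xyz":[-13,45,0],"spin":1},{"xyz":[-13,90,0],"spin":2},{"xyz":[-13,135,0],"spin":2.2},{"xyz":[-13,170,0],"spin":2.2},{"xyz":[-13,170,0],"spin":2.2}]'
cat >> h.py <<'E'
t=np.array([.52894,.20812]);th=-.0456
def P(x,y,z): return np.array([t[0]+np.cos(th)*x-np.sin(th)*y,t[1]+np.sin(th)*x+np.cos(th)*y,z+.03])
E
python3 -c "
from h import *
go(P(-.089,0,.05),th+np.pi/2)"
```

```text
time_s: 3.7
eef_pos: [0.4862, 0.0082, 0.1176]
tcp_rot: [-0.002, 0.004, 1.0, -0.0]
ft_force: [1.4, -0.0, -2.5]
gripper_width: 0.0413
time_s: 4.2
eef_pos: [0.5019, 0.1803, 0.1175]
tcp_rot: [-0.001, 0.02, 1.0, -0.001]
ft_force: [0.9, -0.6, -2.7]
gripper_width: 0.0418
shift [63.  29.4 37.6] spin 0.32 j6 -2.26 tcp [0.5019 0.1803 0.1175] yaw 87.7
```

```bash
python3 -m crank '[{"xyz":[30,15,0],"spin":0.3},{"xyz":[63,29,0],"spin":0.3},{"xyz":[63,29,20],"spin":0.3},{"xyz":[63,29,37],"spin":0.3},{"xyz":[63,29,37],"spin":0.3}]' 
python3 -c "
from h import *
go(P(-.089,0,.020),th+np.pi/2);go(P(-.089,0,.016),th+np.pi/2)
c=snap('side','s3');print(proj(c,P(-.1,0,.05)))
c=snap('top','t3');print(proj(c,P(-.1,0,.05)))
a=cv2.resize(cv2.imread('pics/s3.png')[175:285,170:280],(400,400),interpolation=cv2.INTER_CUBIC)
b=cv2.resize(cv2.imread('pics/t3.png')[170:260,150:240],(400,400),interpolation=cv2.INTER_CUBIC)
cv2.imwrite('pics/c3.png',np.hstack([a,b]))
"
```

```text
time_s: 4.7
eef_pos: [0.4381, 0.2064, 0.0792]
tcp_rot: [-0.003, 0.025, 1.0, -0.003]
ft_force: [0.3, -0.3, -2.5]
gripper_width: 0.0417
shift [-1.9  6.1 29.2] spin -0.3 j6 -2.4 tcp [0.4381 0.2064 0.0792] yaw 87.1
shift [-1.9  6.1 33.2] spin -0.3 j6 -2.4 tcp [0.4381 0.2064 0.0792] yaw 87.1
[240.97662236 243.95920246]
[183.66481603 243.03791556]
```

View pics/c3.png

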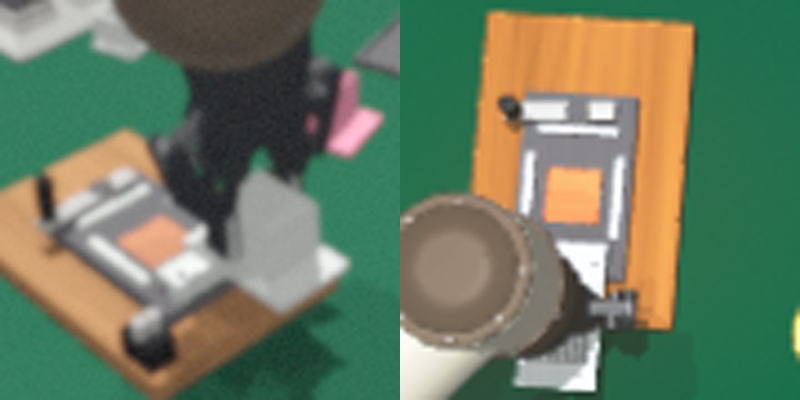

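```bash
cat >> h.py <<'E'
def tri(cs,uvs):
    A=np.zeros((3,3));b=np.zeros(3)
    for c,(u,v) in zip(cs,uvs):
        o,w=ray(c,u,v);w=w/np.linalg.norm(w);M=np.eye(3)-np.outer(w,w);A+=M;b+=M@o
    p=np.linalg.solve(A,b); d=p-np.array([*t,.03]); c,s=np.cos(th),np.sin(th)
    return np.array([c*d[0]+s*d[1],-s*d[0]+c*d[1],d[2]])*1e3
E
python3 - <<'E'
from h import *
s,c=load('s3'),load('t3')
print(tri([s,c],[(265.7,247.0),(193.4,257.8)]),tri([s,c],[(242.9,259.7),(175.9,256.6)]))
# predicted level plate corners (underside at tcp-8mm = 0.0412 above... jig z)
m=r.sense()['eef_pos'];z=m[2]-.008-.03
im=cv2.imread('pics/s3.png')
for tilt in (0,5,10,15,20):
    a=np.radians(tilt);out=[]
    for x,y in((-53,28),(-53,-28),(37,-28),(37,28)):
        # grasp pivot 30mm above the underside
        px=x*np.cos(a)+ 30*0 +(-30)*-np.sin(a)*-1*-1; 
        X=(x*np.cos(a)-(-30)*np.sin(a))/1e3; Z=(x*np.sin(a)+(-30)*np.cos(a)+30)/1e3
        out.append(proj(s,P(-.089+X,-.003+y/1e3,z+Z)).round(1).tolist())
    print(tilt,out)
E
```

```text
[-144.10704991  -34.00191123   46.90787344] [-140.09238876   25.15750054   43.67723436]
0 [[245.8, 260.4], [264.2, 248.4], [237.0, 231.0], [218.7, 241.6]]
5 [[245.0, 261.4], [263.3, 249.3], [236.2, 229.5], [217.9, 240.0]]
10 [[244.0, 262.2], [262.3, 250.2], [235.5, 227.9], [217.2, 238.4]]
15 [[242.9, 262.7], [261.2, 250.8], [234.9, 226.3], [216.6, 236.7]]
20 [[241.7, 263.1], [259.9, 251.2], [234.4, 224.7], [216.0, 235.1]]
```

It's level in the grip at the predicted position, with a 4–6 mm y offset still to correct. Now I'll press its end on the lip's top.

```bash
python3 -m crank '[{"xyz":[-2,6,8],"spin":-0.3},{"xyz":[-2,6,16],"spin":-0.3},{"xyz":[-2,6,21],"spin":-0.3},{"xyz":[-2,6,24],"spin":-0.3},{"xyz":[-2,6,26],"spin":-0.3}]'  - 25
python3 -m crank '[{"xyz":[0,0,1],"spin":0},{"xyz":[0,0,3],"spin":0},{"xyz":[0,0,4],"spin":0},{"xyz":[0,0,6],"spin":0},{"xyz":[0,0,7],"spin":0}]' 
python3 -m crank '[{"xyz":[0,0,0],"spin":0},{"xyz":[0,0,0],"spin":0}]' 
python3 -c "
from h import *
go(P(-.089,0,.016),th+np.pi/2)
c=snap('side','s4')
c=snap('top','t4')
a=cv2.resize(cv2.imread('pics/s4.png')[190:290,180:280],(400,400),interpolation=cv2.INTER_CUBIC)
b=cv2.resize(cv2.imread('pics/t4.png')[190:270,150:230],(400,400),interpolation=cv2.INTER_CUBIC)
cv2.imwrite('pics/c4.png',np.hstack([a,b]))
"
```

```text
time_s: 5.3
eef_pos: [0.4429, 0.2144, 0.0561]
tcp_rot: [-0.0, 0.022, 1.0, -0.0]
ft_force: [0.5, 0.4, -2.7]
gripper_width: 0.0414
time_s: 5.8
eef_pos: [0.4425, 0.2148, 0.052]
tcp_rot: [0.0, 0.022, 1.0, 0.0]
ft_force: [-12.3, -0.2, 21.8]
gripper_width: 0.0418
time_s: 6.0
eef_pos: [0.4426, 0.2148, 0.052]
tcp_rot: [0.0, 0.022, 1.0, 0.0]
ft_force: [-10.1, 0.2, 16.6]
gripper_width: 0.0417
shift [ 2.4 -2.7  6. ] spin 0.12 j6 -2.4 tcp [0.4426 0.2148 0.052 ] yaw 87.5
```

View pics/c4.png

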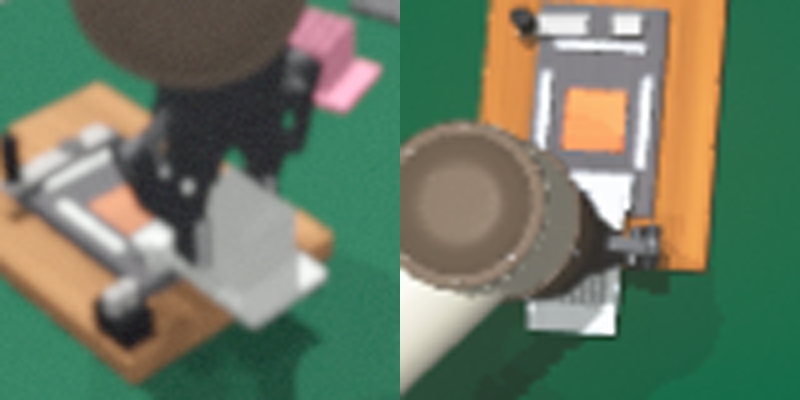

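```bash
python3 - <<'E'
from h import *
s,c=load('s4'),load('t4')
print(tri([s,c],[(261.7,256.2),(193,257)]),tri([s,c],[(243,272),(175.4,256.4)]))
# +x end right corner, top view (632,172)
print(at(c,150+232/5,190+172/5,.051), P(-.052,-.028,.02))
E
```

```text
[-139.97660656  -27.75808261   21.1822934 ] [-141.00398996   30.64811168   12.84008018]
[0.49163766 0.17849995 0.051     ] [0.4757177  0.18251948 0.05      ]
```

```bash
python3 -m crank '[{"xyz":[0,0,-6],"spin":0},{"xyz":[5,-3,-6],"spin":0},{"xyz":[5,-3,-6],"spin":0},{"xyz":[5,-3,-3],"spin":0},{"xyz":[5,-3,0],"spin":0}]'  - 20
python3 -m crank '[{"xyz":[0,0,1],"spin":0},{"xyz":[0,0,2],"spin":0},{"xyz":[0,0,3],"spin":0},{"xyz":[0,0,3],"spin":0},{"xyz":[0,0,3],"spin":0}]' 
python3 -m crank '[{"xyz":[0,0,1],"spin":0},{"xyz":[0,0,2],"spin":0},{"xyz":[0,0,3],"spin":0},{"xyz":[0,0,3],"spin":0},{"xyz":[0,0,3],"spin":0}]' 
python3 -c "
from h import *
go(P(-.094,0,.016),th+np.pi/2);print(r.sense()['moment'],r.sense()['ft_force'])"
```

```text
time_s: 6.6
eef_pos: [0.4372, 0.2116, 0.0501]
tcp_rot: [-0.001, 0.022, 1.0, -0.001]
ft_force: [-11.8, 2.0, 18.8]
gripper_width: 0.0416
time_s: 7.1
eef_pos: [0.4364, 0.2116, 0.0476]
tcp_rot: [-0.001, 0.022, 1.0, -0.001]
ft_force: [-12.5, 0.4, 16.4]
gripper_width: 0.0414
time_s: 7.6
eef_pos: [0.4359, 0.2116, 0.0445]
tcp_rot: [-0.002, 0.022, 1.0, -0.001]
ft_force: [-15.0, 3.1, 17.9]
gripper_width: 0.0416
shift [ 0.9  0.7 -1.5] spin 0.09 j6 -2.4 tcp [0.4359 0.2116 0.0445] yaw 87.5
[0.81295344 3.47908524 0.03587341] [-14.95512135   3.13360077  17.91061905]
```

```bash
python3 -m crank '[{"xyz":[0,0,-10],"spin":0},{"xyz":[0,0,-30],"spin":0},{"xyz":[0,0,-45],"spin":0},{"xyz":[0,0,-45],"spin":0},{"xyz":[0,0,-45],"spin":0}]'  - 30
python3 -c "
from h import *
s=r.sense();print(s['eef_pos'],s['moment'],s['ft_force'])
c=snap('side','s5')
c=snap('top','t5')
a=cv2.resize(cv2.imread('pics/s5.png')[175:275,190:290],(600,600),interpolation=cv2.INTER_CUBIC)
b=cv2.resize(cv2.imread('pics/t5.png')[220:270,165:205],(200,250),interpolation=cv2.INTER_CUBIC)
o=np.zeros((600,800,3),np.uint8);o[:,:600]=a;o[:250,600:]=b
cv2.imwrite('pics/c5.png',o)
"
```

```text
time_s: 8.1
eef_pos: [0.4377, 0.2116, 0.088]
tcp_rot: [-0.0, 0.023, 1.0, -0.0]
ft_force: [-0.4, -0.1, -2.1]
gripper_width: 0.0416
[0.43772473 0.21156331 0.08795512] [-0.00223668  0.00700159 -0.01128128] [-0.40060497 -0.05658238 -2.08314028]
```

View pics/c5.png

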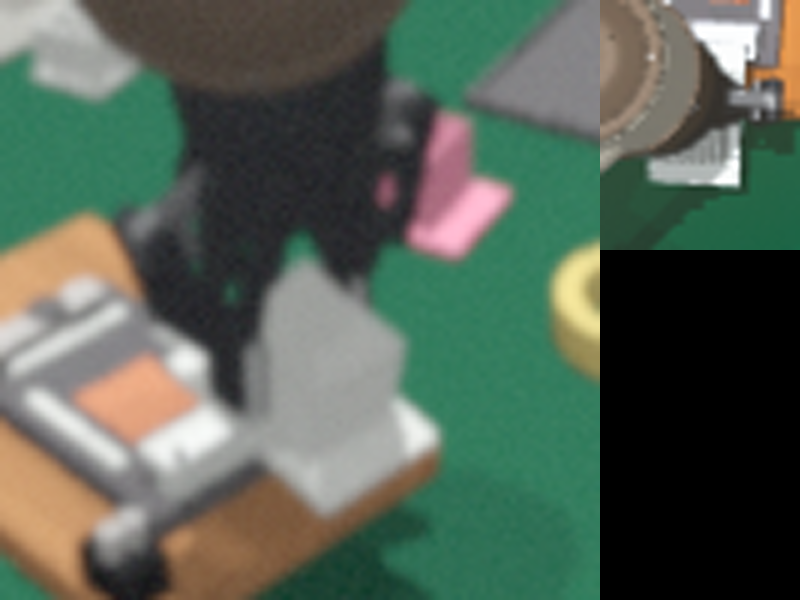

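```bash
python3 - <<'E'
from h import *
from scipy.optimize import least_squares
s,c=load('s5'),load('t5')
S=lambda u,v:((u+.5)/6-.5+190,(v+.5)/6-.5+175)
T=lambda u,v:((u-600+.5)/5-.5+165,(v+.5)/5-.5+220)
obs=[(s,(-45,28,0),S(325,515)),(s,(-45,-28,6),S(440,437)),(s,(-27,-21,44),S(405,345)),(s,(-27,21,6),S(318,452)),(s,(45,28,6),S(165,352)),
(c,(-45,28,6),T(648,183)),(c,(-45,-28,6),T(740,187))]
def f(p,full=False):
    a=p[3];o=[]
    for cam,m,uv in obs:
        x,y,z=np.array(m)/1e3
        q=P(p[0]+x*np.cos(a)-z*np.sin(a), p[1]+y, p[2]+x*np.sin(a)+z*np.cos(a)); o.append(proj(cam,q)-uv)
    return np.array(o).ravel()
k=least_squares(f,[-.1,0,.05,.1],x_scale=[.01,.01,.01,.1],loss='soft_l1');print(k.x,np.degrees(k.x[3]),f(k.x).reshape(-1,2).round(1))
m=r.sense()['eef_pos'];d=m[:2]-t;print('tcp in jig',np.cos(th)*d[0]+np.sin(th)*d[1],-np.sin(th)*d[0]+np.cos(th)*d[1],m[2]-.03)
a=k.x[3]
for X in(-.045,.045):print(X,k.x[0]+X*np.cos(a),k.x[2]+X*np.sin(a))
E
```

```text
[-0.09537865 -0.0009878   0.05296299  0.23090658] 13.22997274185545 [[ 0.5  0.2]
 [ 0.2 -0.6]
 [ 0.8 -0.5]
 [-1.2  2.1]
 [ 0.5  0. ]
 [-0.1 -0.7]
 [-0.8 -0.5]]
tcp in jig -0.09165702605024559 -0.0011292018368863183 0.05733229200371377
-0.045 -0.13918431852439947 0.04266428802505029
0.045 -0.051572980258498054 0.06326170066008283
```

Tilt is 13°, and the lip end sits 47.5 mm behind the TCP and 14.7 mm below it. Now over the jig.

```bash
python3 -m crank '[{"xyz":[-30,1,0],"spin":0},{"xyz":[-65,1,0],"spin":0},{"xyz":[-95,1,0],"spin":0},{"xyz":[-109,1,0],"spin":0},{"xyz":[-109,1,0],"spin":0}]'
python3 -c "
from h import *
go(P(.0175,0,.024),th+np.pi/2);go(P(.0175,0,.0177),th+np.pi/2)"
```

```text
time_s: 8.7
eef_pos: [0.5481, 0.2074, 0.0866]
tcp_rot: [-0.001, 0.023, 1.0, -0.001]
ft_force: [-0.2, -0.1, -2.0]
gripper_width: 0.0418
shift [ 1.6 -0.1 32.6] spin -0.05 j6 -2.26 tcp [0.5481 0.2074 0.0866] yaw 87.3
shift [ 1.6 -0.1 38.9] spin -0.05 j6 -2.26 tcp [0.5481 0.2074 0.0866] yaw 87.3
```

```bash
python3 -m crank '[{"xyz":[1,0,12],"spin":0},{"xyz":[1,0,24],"spin":0},{"xyz":[1,0,32],"spin":0},{"xyz":[1,0,36],"spin":0},{"xyz":[1,0,37],"spin":0}]'
python3 -m crank '[{"xyz":[0,0,1],"spin":0},{"xyz":[0,0,2],"spin":0},{"xyz":[0,0,2],"spin":0}]'
python3 -c "
from h import *
go(P(.003,0,.0147),th+np.pi/2);print(r.sense()['moment'],r.sense()['ft_force'])
c=snap('side','s6')
c=snap('top','t6')
a=cv2.resize(cv2.imread('pics/s6.png')[175:275,160:260],(600,600),interpolation=cv2.INTER_CUBIC)
b=cv2.resize(cv2.imread('pics/t6.png')[185:235,165:205],(200,250),interpolation=cv2.INTER_CUBIC)
o=np.zeros((600,800,3),np.uint8);o[:,:600]=a;o[:250,600:]=b
cv2.imwrite('pics/c6.png',o)"
```

```text
time_s: 9.2
eef_pos: [0.5452, 0.2078, 0.0507]
tcp_rot: [-0.001, 0.022, 1.0, -0.0]
ft_force: [0.6, 0.4, -1.7]
gripper_width: 0.0419
time_s: 9.5
eef_pos: [0.5459, 0.2081, 0.0498]
tcp_rot: [0.0, 0.022, 1.0, 0.0]
ft_force: [0.7, 0.2, -1.3]
gripper_width: 0.0413
shift [14.  -0.7  5. ] spin 0.05 j6 -2.26 tcp [0.5459 0.2081 0.0498] yaw 87.4
[ 0.0012901  -0.0447606  -0.06972669] [ 0.6584783   0.22443931 -1.28007956]
```

View pics/c6.png

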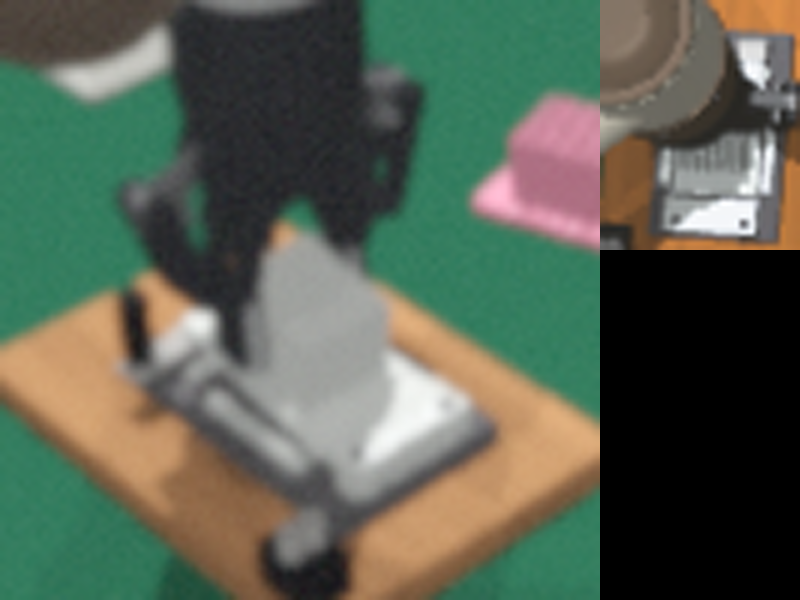

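```bash
python3 -m crank '[{"xyz":[0,0,1],"spin":0},{"xyz":[0,0,2],"spin":0},{"xyz":[0,0,2],"spin":0}]'
python3 -m crank '[{"xyz":[0,0,1],"spin":0},{"xyz":[0,0,2],"spin":0},{"xyz":[0,0,2],"spin":0}]'
python3 -c "
from h import *
go(P(.003,0,.0147),th+np.pi/2);print(r.sense()['ft_force'])"
```

```text
time_s: 9.9
eef_pos: [0.5457, 0.2078, 0.0473]
tcp_rot: [-0.0, 0.022, 1.0, -0.0]
ft_force: [0.7, -0.3, -2.0]
gripper_width: 0.0414
time_s: 10.2
eef_pos: [0.5461, 0.208, 0.0463]
tcp_rot: [0.0, 0.022, 1.0, 0.0]
ft_force: [-0.6, -1.2, 5.3]
gripper_width: 0.0417
shift [14.2 -0.7  1.6] spin 0.08 j6 -2.26 tcp [0.5461 0.208  0.0463] yaw 87.5
[-0.62302963 -1.18290521  5.3040831 ]
```

Contact with the seat (about 7 N). Next I'll slide the end under the lip.

```bash
python3 -m crank '[{"xyz":[2,0,0],"spin":0},{"xyz":[4,0,0],"spin":0},{"xyz":[6,0,0],"spin":0},{"xyz":[8,-0.5,0],"spin":0},{"xyz":[9,-0.5,0],"spin":0}]'
python3 -m crank '[{"xyz":[1,0,0],"spin":0},{"xyz":[2,0,0],"spin":0},{"xyz":[3,0,0],"spin":0},{"xyz":[4,0,0],"spin":0},{"xyz":[4,0,0],"spin":0}]'
python3 -c "
from h import *
go(P(.003,0,.0147),th+np.pi/2);print(r.sense()['ft_force'])"
```

```text
time_s: 10.7
eef_pos: [0.5381, 0.2088, 0.0465]
tcp_rot: [0.002, 0.022, 1.0, 0.001]
ft_force: [3.8, 0.4, 5.5]
gripper_width: 0.0414
time_s: 11.2
eef_pos: [0.534, 0.2089, 0.0464]
tcp_rot: [0.002, 0.022, 1.0, 0.001]
ft_force: [3.2, 0.4, 5.9]
gripper_width: 0.0413
shift [ 2.1 -1.   1.7] spin 0.09 j6 -2.27 tcp [0.534  0.2089 0.0464] yaw 87.5
[3.18166142 0.36400916 5.89123672]
```

```bash
python3 -m crank '[{"xyz":[1,-1,0],"spin":0},{"xyz":[2,-1,0],"spin":0},{"xyz":[2,-1,0],"spin":0}]'
python3 -m crank '[{"xyz":[1,0,0],"spin":0},{"xyz":[2,0,0],"spin":0},{"xyz":[2,0,0],"spin":0}]'
python3 -c "
from h import *
go(P(.003,0,.0147),th+np.pi/2);print(r.sense()['ft_force'])"
```

```text
time_s: 11.5
eef_pos: [0.5327, 0.2083, 0.0466]
tcp_rot: [0.002, 0.022, 1.0, 0.001]
ft_force: [5.2, -0.7, 4.6]
gripper_width: 0.0414
time_s: 11.8
eef_pos: [0.5325, 0.2085, 0.0469]
tcp_rot: [0.004, 0.022, 1.0, 0.002]
ft_force: [9.4, -1.8, 2.5]
gripper_width: 0.0415
shift [ 0.6 -0.5  2.2] spin 0.14 j6 -2.27 tcp [0.5325 0.2085 0.0469] yaw 87.5
[ 9.4308977  -1.7810909   2.49001826]
```

End is under the lip and tilted. Next I'll lower the free end along the arc, still gripped.

```bash
python3 -m crank '[{"xyz":[-1,0,1],"spin":0},{"xyz":[-2,0,2.5],"spin":0},{"xyz":[-3,0,4],"spin":0},{"xyz":[-3.5,0,4],"spin":0},{"xyz":[-3.5,0,4],"spin":0}]'
python3 -m crank '[{"xyz":[-0.5,0,1],"spin":0},{"xyz":[-1,0,2],"spin":0},{"xyz":[-1.5,0,3],"spin":0},{"xyz":[-1.5,0,3],"spin":0}]'
python3 -c "
from h import *
go(P(.007,0,.008),th+np.pi/2);print(r.sense()['ft_force'],r.sense()['moment'])"
```

```text
time_s: 12.3
eef_pos: [0.5347, 0.2084, 0.0435]
tcp_rot: [0.003, 0.022, 1.0, 0.001]
ft_force: [4.0, -0.3, 9.6]
gripper_width: 0.0419
time_s: 12.7
eef_pos: [0.5364, 0.2083, 0.0405]
tcp_rot: [0.003, 0.022, 1.0, 0.001]
ft_force: [5.6, -0.9, 8.8]
gripper_width: 0.0415
shift [ 0.4 -0.5  2.5] spin 0.13 j6 -2.27 tcp [0.5364 0.2083 0.0405] yaw 87.5
[ 5.5843807  -0.90058223  8.75940184] [-0.18393525 -1.0658408   0.03705839]
```

```bash
python3 -m crank '[{"xyz":[-0.5,0,1],"spin":0},{"xyz":[-1,0,2],"spin":0},{"xyz":[-1.5,0,3],"spin":0},{"xyz":[-1.5,0,3],"spin":0}]'
python3 -m crank '[{"xyz":[0,0,1],"spin":0},{"xyz":[0,0,2],"spin":0},{"xyz":[0,0,2],"spin":0}]'
python3 -c "
from h import *
go(P(.007,0,.008),th+np.pi/2);print(r.sense()['ft_force'],r.sense()['moment'])"
```

```text
time_s: 13.1
eef_pos: [0.5379, 0.2083, 0.0375]
tcp_rot: [0.003, 0.022, 1.0, 0.001]
ft_force: [4.9, -0.4, 8.1]
gripper_width: 0.0415
time_s: 13.4
eef_pos: [0.5381, 0.2085, 0.0357]
tcp_rot: [0.003, 0.021, 1.0, 0.002]
ft_force: [5.0, -0.6, 9.8]
gripper_width: 0.0415
shift [ 2.1 -0.7 -2.3] spin 0.16 j6 -2.27 tcp [0.5381 0.2085 0.0357] yaw 87.5
[ 4.96168327 -0.61206766  9.77662372] [-0.19932576 -0.94125851  0.07760406]
```

```bash
python3 -m crank '[{"xyz":[-0.3,0,1],"spin":0},{"xyz":[-0.5,0,2],"spin":0},{"xyz":[-0.5,0,2],"spin":0}]'
python3 -c "
from h import *
go(P(.007,0,.008),th+np.pi/2);print(r.sense()['ft_force'],r.sense()['moment'])
c=snap('side','s7')
c=snap('top','t7')
a=cv2.resize(cv2.imread('pics/s7.png')[175:275,160:260],(600,600),interpolation=cv2.INTER_CUBIC)
b=cv2.resize(cv2.imread('pics/t7.png')[185:235,165:205],(200,250),interpolation=cv2.INTER_CUBIC)
o=np.zeros((600,800,3),np.uint8);o[:,:600]=a;o[:250,600:]=b
cv2.imwrite('pics/c7.png',o)"
```

```text
time_s: 13.7
eef_pos: [0.5381, 0.2084, 0.0356]
tcp_rot: [0.003, 0.021, 1.0, 0.001]
ft_force: [-0.3, -0.5, 21.1]
gripper_width: 0.042
shift [ 2.1 -0.7 -2.4] spin 0.18 j6 -2.27 tcp [0.5381 0.2084 0.0356] yaw 87.6
[-0.3422302  -0.48898604 21.06757765] [-0.39804208  0.64119846 -0.05240516]
```

View pics/c7.png

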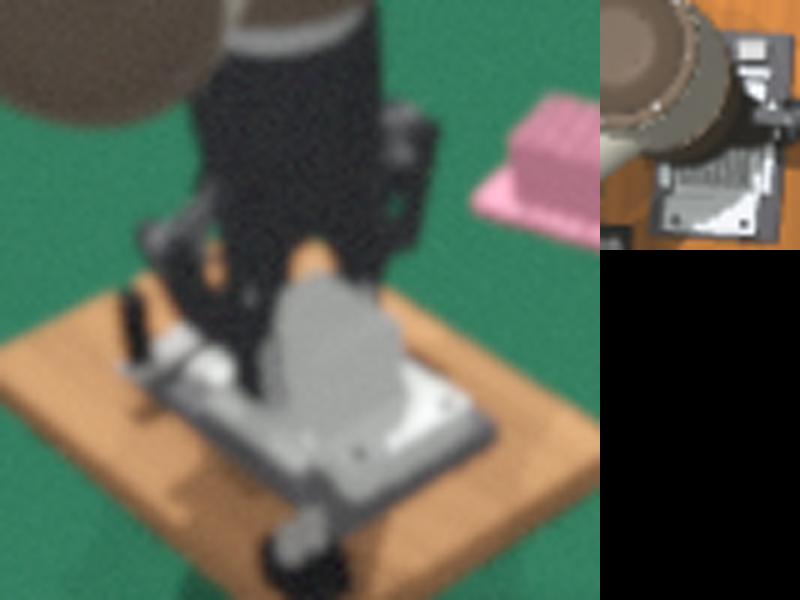

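```bash
python3 - <<'E'
from h import *
s=load('s7')
for name,xe,a in(('flat',-.046,0),('ridge',-.042,np.radians(3.2)),('flat-43',-.043,0)):
    o=[]
    for m in((0,0,0),(18,-21,44),(18,-21,6),(18,21,6),(90,28,6),(90,-28,6),(72,21,44),(18,21,44)):
        x,_,z=np.array(m)/1e3
        q=proj(s,P(xe+x*np.cos(a)-z*np.sin(a),m[1]/1e3,x*np.sin(a)+z*np.cos(a)))
        o.append((((q-[160,175]+.5)*6-.5).round().astype(int)).tolist())
    print(name,o)
im=cv2.imread('pics/c7.png');print(im.shape)
E
```

```text
flat [[401, 453], [405, 323], [410, 398], [330, 445], [207, 373], [312, 316], [238, 311], [323, 369]]
ridge [[394, 449], [402, 319], [404, 392], [324, 439], [201, 360], [306, 303], [235, 301], [320, 366]]
flat-43 [[396, 450], [400, 320], [405, 395], [325, 442], [202, 370], [308, 313], [234, 307], [318, 366]]
(600, 800, 3)
```

The hard stop (21 N) and the projected corners both suggest it's flat. To rule out the ridge, I'll nudge it toward the lip wall while pressing.

```bash
python3 -m crank '[{"xyz":[1,0,0],"spin":0},{"xyz":[2,0,0.5],"spin":0},{"xyz":[3,0,0.5],"spin":0},{"xyz":[3,0,0.5],"spin":0}]'
python3 -c "
from h import *
go(P(.007,0,.008),th+np.pi/2);print(r.sense()['ft_force'],r.sense()['moment'])"
python3 -m crank '[{"xyz":[-1,0,0],"spin":0},{"xyz":[-2,0,1],"spin":0},{"xyz":[-2,0,2],"spin":0},{"xyz":[-2,0,2],"spin":0}]'
python3 -c "
from h import *
go(P(.007,0,.008),th+np.pi/2);print(r.sense()['ft_force'],r.sense()['moment'])"
```

```text
time_s: 14.2
eef_pos: [0.5381, 0.2086, 0.0355]
tcp_rot: [0.006, 0.021, 1.0, 0.002]
ft_force: [8.0, -4.4, 16.7]
gripper_width: 0.0414
shift [ 2.1 -0.9 -2.5] spin 0.24 j6 -2.27 tcp [0.5381 0.2086 0.0355] yaw 87.6
[ 8.01873466 -4.35583608 16.65089964] [-1.57779024 -1.80836553 -0.01749238]
time_s: 14.6
eef_pos: [0.538, 0.2086, 0.0355]
tcp_rot: [0.004, 0.021, 1.0, 0.001]
ft_force: [-2.8, -2.0, 32.0]
gripper_width: 0.0417
shift [ 2.  -0.9 -2.5] spin 0.26 j6 -2.27 tcp [0.538  0.2086 0.0355] yaw 87.6
[-2.80593033 -1.99278326 32.01056148] [-1.02657346  1.04367426  0.01677564]
```

```bash
python3 -m crank '[{"xyz":[0,0.5,-2],"spin":0},{"xyz":[1,0.5,-4],"spin":0},{"xyz":[3,0.5,-4],"spin":0},{"xyz":[4,0.5,-4],"spin":0},{"xyz":[4,0.5,-4],"spin":0}]'
python3 -c "
from h import *
go(P(.007,0,.008),th+np.pi/2);print(r.sense()['ft_force'],r.sense()['moment'])"
```

```text
time_s: 15.1
eef_pos: [0.5378, 0.2087, 0.036]
tcp_rot: [0.007, 0.021, 1.0, 0.002]
ft_force: [17.8, -8.0, 4.3]
gripper_width: 0.0418
shift [ 1.8 -0.9 -2. ] spin 0.21 j6 -2.27 tcp [0.5378 0.2087 0.036 ] yaw 87.6
[17.80035887 -7.97382869  4.2943664 ] [-2.50669574 -4.71253802 -0.00661491]
```

17.8 N sideways with 4 N down didn't move it, so the end is against the lip wall. The free end is therefore clear of the ridge. Now I'll relax, release, rise and find the clamp.

```bash
python3 -m crank '[{"xyz":[-2,-0.5,0],"spin":0},{"xyz":[-3,-1,2],"spin":0},{"xyz":[-3,-1,2],"spin":0},{"xyz":[-3,-1,2],"spin":0}]'
python3 -m crank '[{"xyz":[0,0,0],"spin":0},{"xyz":[0,0,0],"spin":0},{"xyz":[0,0,0],"spin":0},{"xyz":[0,0,0],"spin":0}]' 60
python3 -m crank '[{"xyz":[0,0,-30],"spin":0},{"xyz":[0,0,-70],"spin":0},{"xyz":[0,0,-110],"spin":0},{"xyz":[0,0,-110],"spin":0},{"xyz":[0,0,-110],"spin":0}]'
python3 -m crank '[{"xyz":[40,-40,0],"spin":0},{"xyz":[80,-80,0],"spin":0},{"xyz":[110,-110,0],"spin":0},{"xyz":[110,-110,0],"spin":0}]'
python3 -c "
from h import *
s=r.sense();print(s['eef_pos'],s['joint_positions'])
c=snap('side','s8')
c=snap('top','t8')
a=cv2.resize(cv2.imread('pics/s8.png')[190:270,155:235],(400,400),interpolation=cv2.INTER_CUBIC)
b=cv2.resize(cv2.imread('pics/t8.png')[180:240,165:225],(400,400),interpolation=cv2.INTER_CUBIC)
cv2.imwrite('pics/c8.png',np.hstack([a,b]))"
```

```text
time_s: 15.5
eef_pos: [0.538, 0.2085, 0.0356]
tcp_rot: [0.005, 0.021, 1.0, 0.002]
ft_force: [4.8, -0.9, 19.8]
gripper_width: 0.0415
time_s: 15.9
eef_pos: [0.5331, 0.2062, 0.0307]
tcp_rot: [-0.001, 0.022, 1.0, -0.0]
ft_force: [-0.4, -0.6, 5.7]
gripper_width: 0.0598
time_s: 16.4
eef_pos: [0.5329, 0.2064, 0.1407]
tcp_rot: [-0.001, 0.023, 1.0, 0.0]
ft_force: [0.3, -0.1, -0.4]
gripper_width: 0.0603
time_s: 16.8
eef_pos: [0.4119, 0.0968, 0.138]
tcp_rot: [-0.005, 0.024, 1.0, -0.002]
ft_force: [0.8, 0.8, -0.2]
gripper_width: 0.0599
[0.41187333 0.09676511 0.13800287] [ 0.61637567  0.1474698  -0.58905813 -0.0029699  -0.84481447 -2.23280482]
```

View pics/c8.png

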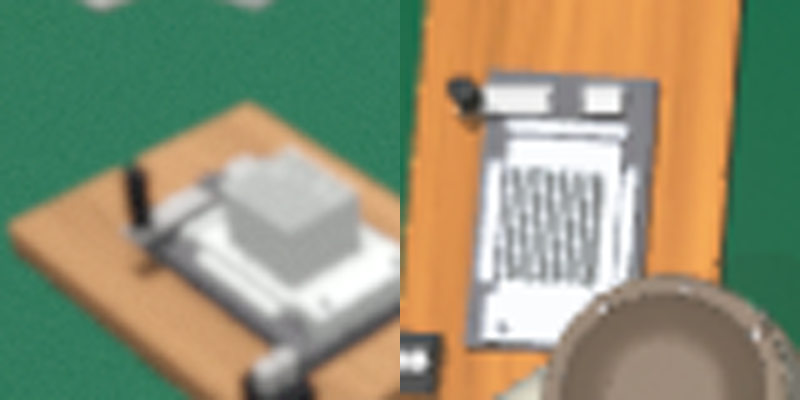

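Seated flat, with the gap to the ridge visible. The knob shows at about (462,92) in the top crop and (133,165)–(140,222) in the side crop. Locating it:

```bash
python3 - <<'E'
from h import *
s,c=load('s8'),load('t8')
k=tri([s,c],[(181.2,222.8),(173.4,192.8)]);print('knob top',k)
for u,v,z in((459,88,.077),(465,95,.06),(473,105,.043)):
    p=at(c,(u-400+.5)/6.667-.5+165,(v+.5)/6.667-.5+180,z);d=p[:2]-t;print((np.cos(th)*d[0]+np.sin(th)*d[1])*1e3,(-np.sin(th)*d[0]+np.cos(th)*d[1])*1e3)
for a in(-.2,-.1,0,.1,.15):
  x,y=62+47*np.sin(a),47*np.cos(a);o=[]
  for z in(.013,.047):
    q=P(x/1e3,y/1e3,z);u=(proj(c,q)-[165,180]+.5)*6.667-.5;w=(proj(s,q)-[155,190]+.5)*5-.5;o+=[u.round()+[400,0],w.round()]
  print(a,o)
go(P(.062,.047,.07),th+np.pi/2)
E
```

```text
knob top [60.02679949 47.78329067 50.61098599]
59.95043034964322 47.56126910257251
59.42742386607934 47.76712563559577
57.37413757990199 46.77071433572923
-0.2 [array([474., 114.]), array([156., 233.]), array([461., 103.]), array([148., 177.])]
-0.1 [array([473., 105.]), array([149., 230.]), array([460.,  93.]), array([141., 174.])]
0 [array([473.,  96.]), array([143., 226.]), array([461.,  84.]), array([135., 170.])]
0.1 [array([475.,  87.]), array([138., 221.]), array([462.,  74.]), array([130., 166.])]
0.15 [array([476.,  82.]), array([136., 219.]), array([463.,  70.]), array([128., 164.])]
shift [-169.  160.   39.] spin 0.01 j6 -2.23 tcp [0.4171 0.1002 0.1398] yaw 87.4
```

```bash
python3 -m crank '[{"xyz":[-33,32,0],"spin":0},{"xyz":[-67,64,0],"spin":0},{"xyz":[-100,96,0],"spin":0},{"xyz":[-134,128,0],"spin":0},{"xyz":[-162,155,0],"spin":0}]' 44 25
python3 -m crank '[{"xyz":[0,0,0],"spin":0},{"xyz":[0,0,0],"spin":0}]'
python3 -c "
from h import *
go(P(.0605,.0473,.024),th+np.pi/2)"
```

```text
time_s: 17.4
eef_pos: [0.5901, 0.2517, 0.1388]
tcp_rot: [-0.001, 0.022, 1.0, -0.001]
ft_force: [0.4, -1.2, 0.3]
gripper_width: 0.0439
time_s: 17.6
eef_pos: [0.588, 0.25, 0.1382]
tcp_rot: [-0.002, 0.022, 1.0, -0.001]
ft_force: [-0.2, -0.0, -0.7]
gripper_width: 0.0438
shift [-3.7  3.  84.2] spin 0.08 j6 -2.27 tcp [0.588  0.25   0.1382] yaw 87.5
```

```bash
python3 -m crank '[{"xyz":[-4,3,20],"spin":0},{"xyz":[-4,3,45],"spin":0},{"xyz":[-4,3,65],"spin":0},{"xyz":[-4,3,80],"spin":0},{"xyz":[-4,3,82],"spin":0}]'
python3 -m crank '[{"xyz":[0,0,0],"spin":0},{"xyz":[0,0,0],"spin":0},{"xyz":[0,0,0],"spin":0},{"xyz":[0,0,0],"spin":0},{"xyz":[0,0,0],"spin":0}]' 5 20
python3 -c "
from h import *
go(P(.0605,.0473,.024),th+np.pi/2)"
```

```text
time_s: 18.1
eef_pos: [0.5898, 0.2505, 0.0563]
tcp_rot: [-0.002, 0.023, 1.0, -0.002]
ft_force: [-0.5, -0.8, 0.9]
gripper_width: 0.0439
time_s: 18.6
eef_pos: [0.5927, 0.2531, 0.0601]
tcp_rot: [0.001, 0.022, 1.0, 0.001]
ft_force: [-0.0, 4.3, 0.7]
gripper_width: 0.013
shift [ 1.1 -0.6  6.1] spin 0.08 j6 -2.27 tcp [0.5927 0.2531 0.0601] yaw 87.5
```

```bash
python3 -m crank '[{"xyz":[0,0,0],"spin":0},{"xyz":[0,0,3],"spin":0},{"xyz":[0,0,8],"spin":0},{"xyz":[0,0,8],"spin":0}]' 26
python3 -m crank '[{"xyz":[0,0,0],"spin":0},{"xyz":[0,0,0],"spin":0},{"xyz":[0,0,0],"spin":0},{"xyz":[0,0,0],"spin":0}]' 5 20
python3 -c "
from h import *
go(P(.0605,.0473,.024),th+np.pi/2)"
```

```text
time_s: 19.0
eef_pos: [0.5909, 0.2509, 0.0496]
tcp_rot: [-0.001, 0.023, 1.0, -0.001]
ft_force: [0.2, -0.2, -1.1]
gripper_width: 0.0263
time_s: 19.4
eef_pos: [0.5921, 0.2531, 0.0505]
tcp_rot: [0.001, 0.022, 1.0, 0.001]
ft_force: [0.5, 5.0, -4.3]
gripper_width: 0.013
shift [ 0.6 -0.5 -3.5] spin 0.07 j6 -2.27 tcp [0.5921 0.2531 0.0505] yaw 87.5
```

```bash
python3 -m crank '[{"xyz":[-5.5,-0.3,0],"spin":0},{"xyz":[-10.7,-0.9,0],"spin":0},{"xyz":[-15.3,-2.2,0],"spin":0},{"xyz":[-19.7,-3.7,0],"spin":0},{"xyz":[-24,-5.8,0],"spin":0}]'
python3 -c "
from h import *
go(P(.0845,.0412,.0205),th+np.pi/2);print(r.sense()['ft_force'])"
python3 -m crank '[{"xyz":[-4,-2.4,0],"spin":0},{"xyz":[-7.6,-5.2,0],"spin":0},{"xyz":[-11.2,-8.5,0],"spin":0},{"xyz":[-14,-12,0],"spin":0},{"xyz":[-17,-15.8,0],"spin":0}]'
python3 -c "
from h import *
go(P(.1015,.0254,.0205),th+np.pi/2);print(r.sense()['ft_force'])"
```

```text
time_s: 19.9
eef_pos: [0.6159, 0.248, 0.0505]
tcp_rot: [0.001, 0.022, 1.0, 0.002]
ft_force: [0.6, 10.5, -5.3]
gripper_width: 0.0136
shift [ 0.6 -2.6  0. ] spin 0.05 j6 -2.24 tcp [0.6159 0.248  0.0505] yaw 87.4
[ 0.64146003 10.53529147 -5.32699352]
time_s: 20.4
eef_pos: [0.6359, 0.2337, 0.0508]
tcp_rot: [0.005, 0.022, 1.0, 0.005]
ft_force: [8.5, 13.2, -12.2]
gripper_width: 0.0135
shift [ 4.1 -5.1  0.2] spin 0.1 j6 -2.2 tcp [0.6359 0.2337 0.0508] yaw 87.5
[  8.5337424   13.18632895 -12.15403981]
```

```bash
python3 -m crank '[{"xyz":[2,-3,0],"spin":0},{"xyz":[2,-7,0],"spin":0},{"xyz":[2,-11,0],"spin":0},{"xyz":[1,-15,0],"spin":0},{"xyz":[0,-19,0],"spin":0}]'
python3 -c "
from h import *
go(P(.109,0,.0205),th+np.pi/2);print(r.sense()['ft_force'])"
```

```text
time_s: 20.9
eef_pos: [0.6397, 0.2144, 0.0526]
tcp_rot: [0.01, 0.021, 1.0, 0.005]
ft_force: [18.1, 7.5, -9.9]
gripper_width: 0.0134
shift [  1.4 -11.3   2. ] spin 0.19 j6 -2.18 tcp [0.6397 0.2144 0.0526] yaw 87.6
[18.08509145  7.51948289 -9.88240476]
```

```bash
python3 -m crank '[{"xyz":[-2,-3,0],"spin":0},{"xyz":[-3,-6,0],"spin":0},{"xyz":[-3,-9,0],"spin":0},{"xyz":[-3,-12,0],"spin":0},{"xyz":[-3,-14,0],"spin":0}]'
python3 -c "
from h import *
go(P(.109,0,.0205),th+np.pi/2);print(r.sense()['ft_force'])"
```

```text
time_s: 21.4
eef_pos: [0.6391, 0.2033, 0.0525]
tcp_rot: [0.008, 0.022, 1.0, 0.007]
ft_force: [6.1, 24.6, -7.8]
gripper_width: 0.0133
shift [ 1.3 -0.2  1.9] spin 0.14 j6 -2.16 tcp [0.6391 0.2033 0.0525] yaw 87.5
[ 6.08953811 24.58222419 -7.77161749]
```

At the stop (24 N, knob y≈0). Next: release, back off and check.

```bash
python3 -m crank '[{"xyz":[0,2,0],"spin":0},{"xyz":[0,2,0],"spin":0},{"xyz":[0,2,0],"spin":0},{"xyz":[0,2,0],"spin":0}]' 36
python3 -m crank '[{"xyz":[0,0,-20],"spin":0},{"xyz":[0,0,-60],"spin":0},{"xyz":[0,0,-100],"spin":0},{"xyz":[0,0,-100],"spin":0},{"xyz":[0,0,-100],"spin":0}]'
python3 -m crank '[{"xyz":[20,-40,0],"spin":0},{"xyz":[40,-80,0],"spin":0},{"xyz":[60,-120,0],"spin":0},{"xyz":[80,-160,0],"spin":0},{"xyz":[100,-200,0],"spin":0}]'
python3 -m crank '[{"xyz":[0,0,0],"spin":0},{"xyz":[0,0,0],"spin":0}]'
python3 -c "
from h import *
print(r.sense()['ft_force'],r.sense()['eef_pos'])
s=snap('side','s9')
c=snap('top','t9')
a=cv2.resize(cv2.imread('pics/s9.png')[190:270,145:225],(400,400),interpolation=cv2.INTER_CUBIC)
b=cv2.resize(cv2.imread('pics/t9.png')[170:230,165:225],(400,400),interpolation=cv2.INTER_CUBIC)
cv2.imwrite('pics/c9.png',np.hstack([a,b]))
q=np.array([.109,0,.03]);print('expected knob',(proj(s,P(*q))-[145,190])*5,(proj(c,P(*q))-[165,170])*6.667)
# dark (knob) pixels: blob centroids near expectation
for n,im in(('side',cv2.imread('pics/s9.png')),('top',cv2.imread('pics/t9.png'))):
    cam=load('s9' if n=='side' else 't9')
    for name,p in(('closed',P(.109,0,.03)),('open',P(.0605,.047,.03))):
        u,v=proj(cam,p).round().astype(int);w=im[v-9:v+10,u-9:u+10].max(2)<70
        yy,xx=np.nonzero(w);print(n,name,(u,v),w.sum(),(xx.mean()-9,yy.mean()-9) if w.any() else '')
"
```

```text
time_s: 21.8
eef_pos: [0.633, 0.1964, 0.0509]
tcp_rot: [-0.001, 0.023, 1.0, -0.001]
ft_force: [0.2, -0.3, 0.4]
gripper_width: 0.0359
time_s: 22.3
eef_pos: [0.6336, 0.197, 0.1524]
tcp_rot: [0.001, 0.023, 1.0, 0.001]
ft_force: [0.1, 0.5, -1.1]
gripper_width: 0.036
time_s: 22.8
eef_pos: [0.5221, 0.0001, 0.1493]
tcp_rot: [-0.002, 0.022, 1.0, -0.001]
ft_force: [0.9, 0.0, -0.3]
gripper_width: 0.0357
time_s: 23.0
eef_pos: [0.5235, 0.0008, 0.1501]
tcp_rot: [-0.001, 0.023, 1.0, -0.0]
ft_force: [0.3, -0.1, -0.4]
gripper_width: 0.0359
[ 0.34249229 -0.11756508 -0.42825482] [0.52345048 0.00084022 0.15009239]
expected knob [209.52373325 119.16694626] [167.37602532  65.74941133]
side closed (np.int64(187), np.int64(214)) 30 (np.float64(-1.0333333333333332), np.float64(-0.7333333333333325))
side open (np.int64(183), np.int64(229)) 0 
top closed (np.int64(190), np.int64(180)) 5 (np.float64(0.40000000000000036), np.float64(0.1999999999999993))
top open (np.int64(175), np.int64(194)) 0
```

```bash
python3 - <<'E'
from h import *
g=lambda f:cv2.imread(f'pics/{f}.png',0).astype(np.float32)
for n in 'st':
    cam=load(n+'9');u,v=proj(cam,P(-.002,0,.03)).round().astype(int);h=10
    A=g(n+'8')[v-h:v+h,u-h:u+h];B=g(n+'9')[v-h:v+h,u-h:u+h]
    print(n,cv2.phaseCorrelate(A,B),abs(A-B).mean())
    # dark knob in the closed spot, lower threshold, offset to prediction for other angles
    k=[proj(cam,P(.062+.047*np.sin(a),.047*np.cos(a),.03)).round(1).tolist() for a in(1.3,1.42,1.57)];print(k)
    # bystanders vs start, whole picture difference
E
```

```text
s ((0.05110561497849275, -0.05740282724943491), 0.8373166036605835) 13.4225
[[183.3, 216.1], [184.8, 215.0], [186.9, 213.8]]
t ((2.7793749307497135, 3.1156132443624367), 0.6643846225738526) 42.2675
[[186.3, 180.2], [188.0, 179.9], [190.1, 179.9]]
```

Side view shows no shift of the part, but the top view disagrees. That may be an arm shadow or occlusion, so I'll move further off and recheck.

```bash
python3 -m crank '[{"xyz":[0,-40,-20],"spin":0},{"xyz":[0,-80,-40],"spin":0},{"xyz":[0,-120,-40],"spin":0},{"xyz":[0,-160,-40],"spin":0},{"xyz":[0,-200,-40],"spin":0}]'
python3 - <<'E'
from h import *
snap('side','s10');snap('top','t10')
g=lambda f:cv2.imread(f'pics/{f}.png',0).astype(np.float32)
for n in 'st':
    cam=load(n+'10');u,v=proj(cam,P(-.002,0,.03)).round().astype(int);h=10
    for f in('8','9'):
        A=g(n+f)[v-h:v+h,u-h:u+h];B=g(n+'10')[v-h:v+h,u-h:u+h];print(n,f,cv2.phaseCorrelate(A,B),A.mean(),B.mean(),abs(A-B).mean())
cam=load('t10');u,v=proj(cam,P(0,0,.03)).round().astype(int)
for f in('t8','t10'):
    print(f);print((g(f)[v-18:v+16:1,u-12:u+13]/26).astype(int).__str__().replace(' ','').replace('[','').replace(']',''))
# best fit of white end plate region: predicted plate corners
for p in((43,28),(43,-28),(-37,28),(-37,-28)):print(p,proj(cam,P(p[0]/1e3,p[1]/1e3,.006))-[u-12,v-18])
E
```

```text
time_s: 23.6
eef_pos: [0.5164, -0.1983, 0.1906]
tcp_rot: [-0.0, 0.021, 1.0, 0.0]
ft_force: [1.8, 0.2, -0.2]
gripper_width: 0.0357
s 8 ((0.12109857526202283, -0.04339098150243359), 0.8836328548192978) 182.73 185.995 4.185
s 9 ((0.19496585650334453, 0.054596123323554124), 0.9449819958209992) 195.6975 185.995 9.7025
t 8 ((0.012747150959835807, 0.06255460534401003), 1.0469469976425172) 197.8925 184.2975 13.595
t 9 ((-7.4801754926219886, 0.3712055886473582), 0.3118476301431656) 233.355 184.2975 52.9825
t8
1148999999996555569999954
2257788888886454568889855
3333345555555555544333335
4344458999988888777777665
4455557888899999999999986
6555555777777666666677785
6555558999999999998888755
6555558999999999999999955
6555568999999999999999955
6557879999999999999999955
5558977687678979899999958
5568967576675758677689979
5569967576675757667579979
5569968667685857668579989
5569967667576866668579989
5569967667575766757579999
5569966768585766757589999
5579866757686676858589899
5579867857576675758699799
5589875768676675757699798
5589785757667685857699798
5589785757667576866699798
5689676867667575766699
[... 619 characters left out ...]
657567469979
5569968567685756567469989
5569967566565855668469889
5569966667565756647479889
5569956768575666747489889
5569856756585676857589789
5569866857575664658589799
5579875658666674647589698
5579775657567685756589698
5579785757566565855599698
5589565866667575755699697
5589565756658585655699696
5699675656756575565699796
5699685556756565664699895
5688575666656565664799895
5556698987877787765798895
4445799999999999998998775
4458999999999999999998444
4469999999999999999996444
4469999999999999999996444
4469999999999999999995444
4469879999999999999994444
(43, 28) [6.15738191 5.24429931]
(43, -28) [22.94553796  6.19398308]
(-37, 28) [ 4.0483899  29.17239231]
(-37, -28) [20.99728613 30.13324877]
```

The part hasn't moved (t9 was occluded by the arm), the tongue lies over the plate and the clamp is closed. Handing in.

```bash
python3 -m crank '[{"xyz":[0,0,0],"spin":0},{"xyz":[0,0,0],"spin":0}]'; python3 -c "
from h import *
print(r.sign_off())"
```

```text
time_s: 23.9
eef_pos: [0.5161, -0.1967, 0.1905]
tcp_rot: [-0.0, 0.022, 1.0, 0.0]
ft_force: [-0.2, 0.6, -0.6]
gripper_width: 0.036
the job is handed in; nothing more can be done
None
```

The heat sink is loaded in the jig with the clamp closed, and I handed the job in at about 24 s. No verdict is reported back.

**What I did**
- I gripped the heat sink by its fins and lifted it out of the tray.
- The tool can't tilt, so I pressed one end of the plate on top of the lip until the part turned about 13° in the grip.
- I slid the low end under the lip to the slot wall, then lowered the other end behind the ridge, still gripped.
- I let go, then gripped the knob and swung the clamp to its stop.

**Last checks**
- **Seating:** pressing down met a hard stop at 21–32 N. Pushing toward the lip with 18 N didn't move it, which puts the end against the lip wall. A picture after release shows it flat, with a gap to the ridge.
- **After clamping:** the heat sink had not shifted in either camera (0.1 px or less).
- **Clamp:** the knob is where a fully closed clamp puts it, to about 1 px (roughly 3 mm), and the top camera's pixel values show the tongue over the plate.
- **Robot:** the arm is well clear with almost no force on it.

**Disagreements and gaps**
- One top-camera comparison showed the heat sink shifted, but the arm was blocking that view. It went away once I moved the arm off.
- The final clamp picture was past the 12-picture limit, so I checked the clamp from pixel values instead of by eye.
- I did not measure the bystanders at the end; none of the moves went near them.

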